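Shut the extraction vent's flap with the hook pole

TASK

The spraying is finished: take the hook pole from its cradle, hook it into the ring eye of the extraction vent's blue flap and pull the flap shut until it is pressed firmly onto its two rubber buffers, never pulling harder than about 20 N. Touch the flap with the pole only, unhook without opening the flap again, and lay the pole back in its cradle. Do not knock over or push aside the blue and white can or the red bottle at the vent.

Things in the scene. Friction and masses are not known exactly. Their poses are not given: they have to be found in the camera images.
- vent: grey sheet-metal extraction vent fixed on the table, 240 wide x 180 deep x 340 mm high. Origin: on the table under the middle of the flap's hinge line; x into the vent (its open front looks to -x), y to the left for one who faces the front, z up. Adjusting screws stick out in front at y = +-100 mm, z = 280, as far as x = -76.
- opening (a point): middle of the vent's front opening, 45 mm in front of the hinge line (frame x = -50 to -40), 240 mm above the table; axes as the vent's. The opening is 188 mm wide and reaches from 152 to 328 mm above the table.
- flap: blue flap, 218 wide x 135 high x 8 mm. Origin on its hinge line at the lower edge, 155 mm above the table; z up the flap, y along the hinge, x its normal into the vent. It turns about y: open, its top leans into the vent by 0.5 to 0.85 rad; about upright is shut. The hinge is stiff: 7 to 8 N at the ring moves it and it stays where left.
- flap_front (a point): point on the middle of the flap's front face, 125 mm above the hinge, level with 2 rubber buffers (y = +-100) that stop it. They are set anew each time: contact comes anywhere from 0.08 rad before upright to 0.08 past it and must be felt. From touch, the pull at the ring rises in 1 to 4 mm from 7-8 to 20 N. 13 to 15 N is right: the stiff hinge then keeps the flap pressed on.
- ring_eye (a point): centre of the brass ring eye on the flap, 32 mm in front of the flap's middle plane (its -x), 105 mm above the hinge; axes as the flap's. The ring's axis runs along y (sideways, parallel to the hinge), so a prong enters it sideways. Inner diameter 26 mm, wire 6 mm thick. More than 20 N on it strains the vent.
- pole_grip (a point): centre of the hook pole's handle, a square black bar with orange bands, 140 x 24 x 24 mm; x along the pole toward the hook, y sideways, z up. An aluminium end 20 mm thick reaches back to x = -100, an orange rod 10 mm thick forward to x = +170. 0.2 kg, balanced near the handle's middle: grip it there from above, between the cradle's forks.
- prong (a point): middle of the pole's straight prong, at x = 170, y = 20, z = 0 mm from the handle's centre, axes as pole_grip. The prong is 10 mm thick, runs sideways to +y from the rod (y = 0) and ends in a 13 mm ball at y = 46.
- cradle: wooden cradle fixed on the table; origin on the table under its middle, x along the pole toward the hook. Two forks at x = +-48 mm, 12 mm thick, 78 mm wide over all, 86 mm high, each with a slot 30 mm wide, floor 48 mm above the table, flaring to 40 mm above z = 60. The handle lies in both slots, its centre 60 mm above the table over the cradle's middle.
- spray_can_4: blue and white spray can standing beside the vent, 66 mm wide, 166 mm high; origin at the middle of its foot; bystander
- paint_red: red paint bottle standing in front of the vent, 50 mm wide, 186 mm high; origin at the middle of its foot; bystander
There are look-alikes about, which are no part of the job. Of the things shaped like the cradle, the wooden one is meant.

How it is judged:
On the way, in this order (a step that is already met when the one before it is completed fails the run):
1. the pole's prong is through the ring eye (x of ring_eye in the frame of pole_grip between 0.156 and 0.184 m and z of ring_eye in the frame of pole_grip between -0.014 and 0.014 m and y of ring_eye in the frame of pole_grip between 0 and 0.044 m), for 0.1 s.
2. the flap is pulled nearly upright or farther (ring eye at least 16 mm in front of the hinge line) while the prong is still in the ring (x of ring_eye in the frame of vent below -0.016 m and y of ring_eye in the frame of pole_grip between 0 and 0.044 m and x of ring_eye in the frame of pole_grip between 0.156 and 0.184 m), for 0.1 s.
At the end, for the whole second after the job is handed in: The flap, released, presses on its buffers with at least 2.5 N (ring eye 16 mm or more in front of the hinge line). The pole lies in both cradle slots: handle centre within 20 mm lengthwise and 8 mm sideways of the middle, 56 to 64 mm above the table, parallel within 0.12 rad (contact force between flap and anything else above 2.5 N and contact force between flap and pole below 0.1 N and x of ring_eye in the frame of vent below -0.016 m and x of pole_grip in the frame of cradle between -0.02 and 0.02 m and y of pole_grip in the frame of cradle between -0.008 and 0.008 m and height (world z) of pole_grip between 0.056 and 0.064 m and angle between the x axis of pole_grip and the x axis of cradle, either way round below 0.12 rad and linear speed of flap below 0.01 m/s); the robot touches nothing.
It fails at once if the pole presses or pulls on the flap or its ring with more than 20 N (contact force between pole and flap above 20 N).
It fails at once if the robot itself touches the flap (contact force between any of the arm, the fingers and flap above 0.5 N).
It fails at once if the blue and white can or the red bottle is moved more than 30 mm or tipped (distance of any of spray_can_4, paint_red from where it was at the start of the episode above 0.03 m or angle between any of spray_can_4, paint_red's own z axis and vertical above 0.3 rad).
It also fails if it takes over 72 s, if anything falls off the work surface, if the arm or the gripper's body presses on something with over 40 N, if the wrist force passes 120 N, or if a joint passes its speed limit or range.

ROBOT

A 6-joint arm with a two-finger parallel gripper is mounted at the origin on the work surface; the furniture and walls round the work are solid. World frame = base frame: x ahead of the robot, y to its left, z up, the work surface at z = 0. Lengths are in m, angles in rad, forces in N, time in s.
With the tool pointing down it reaches from about 0.35 to 0.85 m from the base axis. Payload 8.1 kg.
Tool frame: the origin (TCP) lies at the centre of the arm's flange, where the gripper is bolted on; the fingertips stand 186 mm ahead of it and the grasp point (between the pads) lies 167 mm ahead of it; z points along the fingers, y is the line along which they close (so a half turn about z gives the same grasp; the last joint's range is limited). The gripper opens to 93 mm and grips with 3 to 60 N. Pads are 15 mm wide; open, the fingers measure 128 mm over their backs; the gripper's body (75 mm by 188 mm) begins 65 mm behind the grasp point.
Start: joints at [1.089, 0.13, 1.488, -0, 1.523, -0.085], TCP at [0.232, 0.553, 0.405] pointing down, gripper open.
Joint ranges: [-2.96, 2.96], [-0.89, 2.26], [0.02, 2.5], [-1.34, 4.48], [0, 2.73], [-2.66, 2.66]. Speed limits (rad/s): [2.39, 2.39, 2.79, 3.14, 3.14, 3.14].

INTERFACE

Orientations are given as a rotation vector (axis times angle).
In Python, from plant import robot gives the robot as it stands.
- The arm moves only by the tool apply_moves, never from a script. Its argument "series" is a list of rows, each a list of 2 entries, a list of its own where there are three numbers: the shift along the tool's x, y, z in mm, then the turn, a rotation vector about the tool's x, y, z in rad. A call has 1 to 12 rows; each row shifts and turns the commanded pose from where the row before left it, along the tool's axes as they then stand; what a row does not reach is not made up. A row lasts 1/12 s, in which the tool goes at most 41.7 mm and 7.16 degrees, less where a joint would pass 70% of its speed; a pose out of reach is approached as far as the arm can. A call is refused whole if a number of a shift passes 41.7 or a number of a turn 0.125, either way. A call with a gripper value outside its range is refused whole. "claw" is the opening, from 0 (shut) to 1 (fully open), set as the call begins (left out, the last holds). The fingers move at their own pace and stop on an object; "newtons" is the grip in N (left out, the last holds). Time passes only in rows, so rows that do not move let the fingers close. It gives the time, the measured TCP pose, the force, the opening and the grip force at its end, in the units of the state.
- robot.read_state(): the state, without advancing time (a new reading comes with each control period).
- robot.read_camera(name): name is "scene" or "top"; returns (picture, depth): 400x640x3 uint8, blue, green, red; 400x640 float32, m along the optical axis (not along the pixel's ray), 0 where there is no reading.
- robot.calibration(name): a dict with "fx", "fy", "cx", "cy" (pixels), "extrinsics" (4x4, takes a point from world to camera coordinates). Camera axes: x right, y down, z forward; pixel columns grow to the right and rows downward; lengths in m; the calibration is good to about 2 mm. A picture is of the moment at which its call begins. calibration takes no time and is no camera call.
- robot.close_job(): hands the job in; it is judged then, once.
The state is a dict: "t": time; "q": joint angles; "dq": joint speeds; "joint_torque": joint torques, N m; "tool_pos": TCP position; "orientation": TCP orientation; "force": force on the tool from outside, world axes, zero at the start; "wrist_torque": the same for the moment, N m; "opening": finger opening in m; "gripper_force": force on a finger pad.
Only numpy, scipy, OpenCV 4.12 (cv2) and the standard library are available. Lean on these libraries where they do the work, as an engineer would, in place of code of your own. Each camera call takes 0.05 s, during which the arm holds its last target. There are 200 camera calls.

## Working session

There is one attempt and no reset: what is moved stays moved. The work goes in short steps, Python scripts to look and compute and a tool call to move; the robot and the scene stay as the last step left them, time stands still between calls to the robot, and variables do not carry over. Pictures are saved under pics/ and viewed, at most 10 in all, crops included, and the job is handed in when it is done.

Besides the shell and the picture viewer there is one more tool, called as name(argument=value, ...), one argument or row to a line, values as JSON. apply_moves: Moves the arm, as the interface text tells. Its arguments: {"type":"object","properties":{"series":{"type":"array"},"claw":{"type":"number"},"newtons":{"type":"number"}},"required":["series"]}

```bash
mkdir -p pics; ls; cat > h.py <<'E'
import numpy as np, cv2
from scipy.spatial.transform import Rotation as R
from plant import robot
def cloud(n):
    im,d=robot.read_camera(n); c=robot.calibration(n)
    v,u=np.mgrid[:400,:640]
    P=np.stack([(u-c["cx"])/c["fx"]*d,(v-c["cy"])/c["fy"]*d,d],-1)
    T=np.linalg.inv(c["extrinsics"]); W=P@T[:3,:3].T+T[:3,3]
    W[d==0]=np.nan
    return im,d,W
def proj(n,p):
    c=robot.calibration(n); q=c["extrinsics"]@np.r_[p,1]
    return q[0]/q[2]*c["fx"]+c["cx"],q[1]/q[2]*c["fy"]+c["cy"]
E
python3 - <<'E'
from h import *
for n in("scene","top"):
    im,d,W=cloud(n); cv2.imwrite(f"pics/{n}0.png",im); np.savez(f"{n}0.npz",im=im,d=d,W=W)
    print(n,np.linalg.inv(robot.calibration(n)["extrinsics"]).round(3))
print(robot.read_state())
E
```

```text
pics
scene [[ 0.701 -0.54   0.465 -0.096]
 [-0.713 -0.52   0.471 -0.856]
 [-0.013 -0.662 -0.75   1.079]
 [ 0.     0.     0.     1.   ]]
top [[ 2.600e-02 -9.990e-01  4.600e-02  4.260e-01]
 [-1.000e+00 -2.600e-02  2.000e-03 -2.970e-01]
 [-1.000e-03 -4.600e-02 -9.990e-01  1.278e+00]
 [ 0.000e+00  0.000e+00  0.000e+00  1.000e+00]]
{'t': 0.1, 'q': array([ 1.08860975e+00,  1.31083719e-01,  1.48918905e+00, -2.07273515e-05,
        1.52300736e+00, -8.54145659e-02]), 'dq': array([ 0.0018738 , -0.00190289, -0.00157805, -0.00034659,  0.0029205 ,
       -0.00041789]), 'joint_torque': array([ 1.78083203e-03, -5.61339891e+01, -4.93096840e+01,  7.70715857e-02,
        2.89768173e-02, -2.43247410e-05]), 'tool_pos': array([0.23175783, 0.55320217, 0.40378298]), 'orientation': array([-6.19076893e-01, -3.07952885e+00,  2.55338595e-03]), 'force': array([-0.43671869, -0.0387273 ,  0.31956834]), 'wrist_torque': array([0.01050754, 0.00610771, 0.00411008]), 'gripper_force': 0.0, 'opening': 0.09298465340829612}
```

View pics/scene0.png

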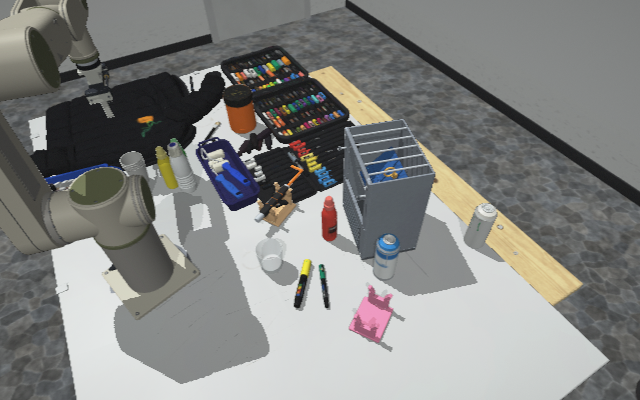

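View pics/top0.png

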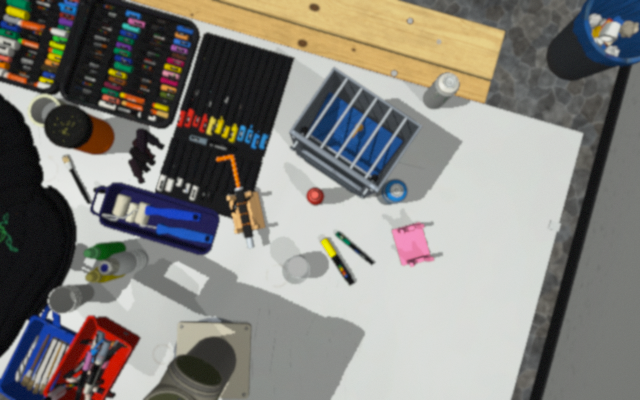

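The scene shows the vent at (390,185), the wooden cradle with the pole at (277,207), the red bottle at (330,218), and the can at (386,256). In the top view the cradle is at (244,213), the prong bend at (235,160), and the vent at (355,130).

```bash
python3 - <<'E'
from h import *
t=np.load("top0.npz"); s=np.load("scene0.npz")
a=cv2.resize(t["im"][60:260,200:440],None,fx=3.3,fy=3,interpolation=cv2.INTER_CUBIC); cv2.imwrite("pics/tc.png",a)
b=cv2.resize(s["im"][110:280,245:445],None,fx=3.5,fy=3.5,interpolation=cv2.INTER_CUBIC); cv2.imwrite("pics/sc.png",b)
for n,q in(("top",t),("scene",s)):
    W=q["W"]; hsv=cv2.cvtColor(q["im"],cv2.COLOR_BGR2HSV); H,S,V=[hsv[...,i].astype(int) for i in range(3)]
    box=(W[...,0]>0.3)&(W[...,0]<.8)
    def st(name,m):
        p=W[m&np.isfinite(W[...,0])]; 
        print(n,name,len(p),np.median(p,0).round(3),p.min(0).round(3),p.max(0).round(3)) if len(p) else print(n,name,0)
    reg=np.zeros(H.shape,bool)
    if n=="top": reg[145:250,210:270]=1
    else: reg[155:235,250:315]=1
    st("orange",reg&(H>4)&(H<16)&(S>190)&(V>120))
    m=reg&(H>4)&(H<16)&(S>190)&(V>120)&(W[...,2]>.03)
    vu=np.argwhere(m)
    print(np.c_[vu[::4],W[m][::4].round(3)][:40])
    st("wood",reg&(H>8)&(H<20)&(S>60)&(S<170)&(V>120)&(W[...,2]>.075))
    st("black",reg&(V<50)&(W[...,2]>.05))
    vreg=np.zeros(H.shape,bool)
    if n=="top": vreg[60:200,285:430]=1
    else: vreg[115:260,340:440]=1
    st("ventop",vreg&(W[...,2]>.325))
    st("blue",vreg&(H>100)&(H<120)&(S>150))
    st("brass",vreg&(H>12)&(H<30)&(S>90)&(W[...,2]>.2))
    np.set_printoptions(suppress=True)
E
```

```text
top orange 117 [ 0.586 -0.042  0.064] [ 0.406 -0.104  0.003] [0.613 0.007 0.072]
[[ 1.55e+02  2.29e+02  6.01e-01 -3.90e-02  6.40e-02]
 [ 1.56e+02  2.24e+02  5.98e-01 -2.40e-02  6.30e-02]
 [ 1.56e+02  2.28e+02  5.97e-01 -3.70e-02  7.00e-02]
 [ 1.57e+02  2.18e+02  5.94e-01 -7.00e-03  6.30e-02]
 [ 1.57e+02  2.22e+02  5.94e-01 -1.90e-02  6.50e-02]
 [ 1.57e+02  2.33e+02  5.96e-01 -5.00e-02  6.20e-02]
 [ 1.58e+02  2.24e+02  5.92e-01 -2.50e-02  6.50e-02]
 [ 1.58e+02  2.28e+02  5.91e-01 -3.70e-02  6.80e-02]
 [ 1.59e+02  2.17e+02  5.88e-01 -5.00e-03  6.70e-02]
 [ 1.59e+02  2.21e+02  5.88e-01 -1.70e-02  6.60e-02]
 [ 1.59e+02  2.31e+02  5.89e-01 -4.60e-02  6.70e-02]
 [ 1.60e+02  2.19e+02  5.86e-01 -1.00e-02  6.10e-02]
 [ 1.60e+02  2.34e+02  5.87e-01 -5.30e-02  5.90e-02]
 [ 1.62e+02  2.34e+02  5.80e-01 -5.50e-02  6.80e-02]
 [ 1.65e+02  2.32e+02  5.72e-01 -4.80e-02  6.40e-02]
 [ 1.68e+02  2.35e+02  5.64e-01 -5.70e-02  6.20e-02]
 [ 1.71e+02  2.36e+02  5.55e-01 -6.10e-02  6.60e-02]
 [ 1.74e+02  2.36e+02  5.46e-01 -6.10e-02  6.50e-02]
 [ 1.77e+02  2.37e+02  5.38e-01 -6.40e-02  6.40e-02]
 [ 1.80e+02 
[... 797 characters left out ...]
.592  -0.05    0.066]
 [173.    299.      0.582  -0.051   0.063]
 [175.    297.      0.569  -0.053   0.064]
 [178.    294.      0.551  -0.057   0.064]
 [180.    292.      0.538  -0.062   0.067]
 [181.    293.      0.538  -0.066   0.065]
 [183.    290.      0.524  -0.066   0.066]]
scene wood 51 [ 0.404 -0.077  0.082] [ 0.381 -0.13   0.075] [ 0.497 -0.042  0.089]
scene black 106 [ 0.43  -0.096  0.07 ] [ 0.366 -0.113  0.053] [ 0.5   -0.012  0.078]
scene ventop 1819 [ 0.622 -0.387  0.338] [ 0.49  -0.525  0.325] [ 0.767 -0.228  0.344]
scene blue 738 [ 0.664 -0.355  0.203] [ 0.474 -0.536  0.02 ] [0.979 0.113 0.252]
scene brass 61 [ 0.649 -0.389  0.238] [ 0.625 -0.403  0.215] [ 0.675 -0.348  0.272]
```

View pics/tc.png

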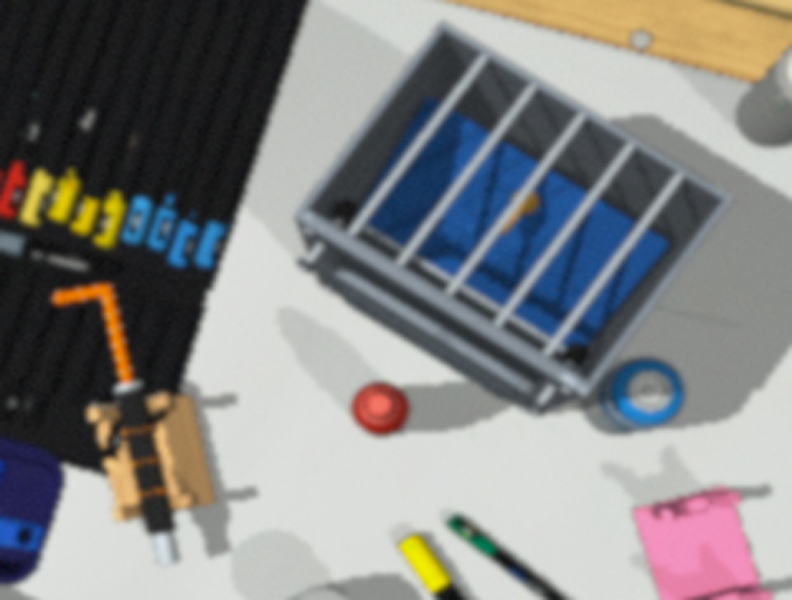

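View pics/sc.png

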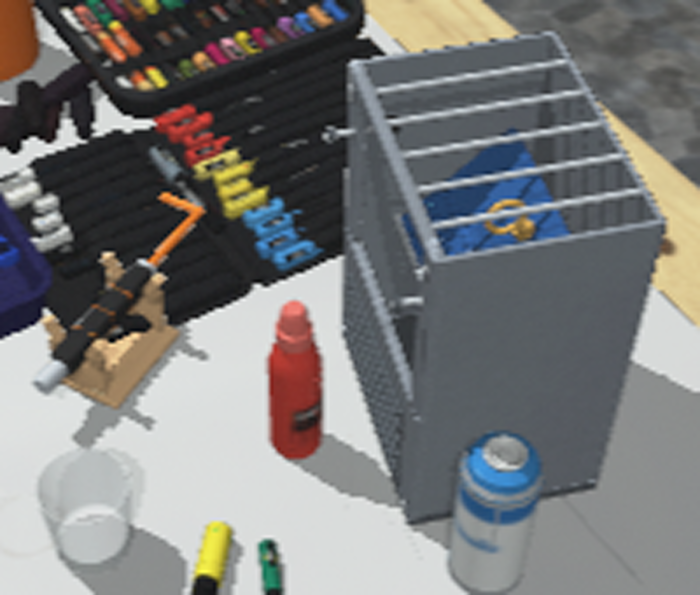

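The crops show the ring at top-crop (520,210), about full-image (357,130), with the flap leaning in. The prong points to the pole's +y. The red bottle at crop (380,405) stands in front of the vent's left part.

```bash
cat > meas.py <<'E'
from h import *
np.set_printoptions(suppress=True,precision=4)
def hs(im): 
    h=cv2.cvtColor(im,cv2.COLOR_BGR2HSV).astype(int); return h[...,0],h[...,1],h[...,2]
def line(p):
    c=p[:,:2].mean(0); d=np.linalg.svd(p[:,:2]-c)[2][0]; return c,d
E
python3 - <<'E'
from meas import *
al=[]
for n in("top","scene"):
    q=np.load(n+"0.npz"); W=q["W"]; H,S,V=hs(q["im"]); x,y,z=W[...,0],W[...,1],W[...,2]
    near=(x>.3)&(x<.62)&(y>-.16)&(y<.02)
    rod=near&(H>4)&(H<16)&(S>180)&(z>.055)&(x>.5)&(x<.58); blk=near&(V<60)&(z>.064)&(x<.5)
    tip=near&(H>4)&(H<16)&(S>180)&(z>.055)&(x>.58)
    al+= [W[rod],W[blk]]
    for k,m in(("rod",rod),("blk",blk),("tip",tip)):
        p=W[m]; c,d=line(p); d*=np.sign(d[0]); print(n,k,len(p),p.mean(0),"az",np.degrees(np.arctan2(d[1],d[0])),"p5-95",np.percentile(p,[3,97],0).ravel(), "zmax",np.percentile(p[:,2],90))
    wood=near&(H>8)&(H<22)&(S>60)&(S<180)&(z>.08); p=W[wood]
    print(n,"fork",cv2.minAreaRect(p[:,:2].astype(np.float32)),np.percentile(p[:,2],90))
    vt=(x>.45)&(x<.8)&(y>-.56)&(y<-.2)&(z>.335)&(z<.35)&(S<60); p=W[vt]
    r=cv2.minAreaRect(p[:,:2].astype(np.float32)); print(n,"vent",r,cv2.boxPoints(r).ravel(),p[:,2].mean())
    br=(x>.6)&(x<.7)&(y>-.43)&(y<-.34)&(H>10)&(H<30)&(S>90)&(z>.2); vu=np.argwhere(br)
    print(n,"ring px",vu.mean(0),vu.min(0),vu.max(0))
    for v,u in vu[::3]: print((u,v),W[v,u],end=";")
    print()
    # flap plane
    fl=(x>.5)&(x<.76)&(y>-.54)&(y<-.27)&(z>.16)&(z<.29)&(H>100)&(H<122)&(S>140); p=W[fl]
    c=p.mean(0); sv=np.linalg.svd(p-c)[2]; print(n,"flap n",sv[2],c,len(p))
    rd=(x>.45)&(x<.7)&(y>-.35)&(y<-.15)&((H<6)|(H>174))&(S>130)&(z>.1); print(n,"red",np.median(W[rd],0))
    cn=(x>.4)&(x<.7)&(y>-.55)&(y<-.3)&(z>.14)&(z<.18)&(H>95)&(H<115)&(S>80); 
E
```

```text
top rod 38 [ 0.5451 -0.061   0.0649] az 13.720979251589617 p5-95 [ 0.5121 -0.0705  0.0607  0.575  -0.049   0.0685] zmax 0.06721868502642285
top blk 241 [ 0.4353 -0.0864  0.073 ] az 11.29897189937625 p5-95 [ 0.3725 -0.1079  0.0686  0.4943 -0.0669  0.0777] zmax 0.07592570474985783
top tip 52 [ 0.5919 -0.0292  0.0647] az -87.13470519267081 p5-95 [ 0.5825 -0.0529  0.0596  0.6008 -0.0052  0.0692] zmax 0.0672747262854704
top fork ((0.4381711483001709, -0.08621273934841156), (0.10763994604349136, 0.0687696635723114), 13.867144584655762) 0.08764522470782499
top vent ((0.6282685995101929, -0.37719953060150146), (0.24034756422042847, 0.18221648037433624), 57.18120193481445) [ 0.4866 -0.4288  0.6397 -0.5276  0.77   -0.3256  0.6168 -0.2268] 0.3402353322903376
top ring px [128.2273 359.2727] [125 355] [132 362]
(np.int64(361), np.int64(125)) [ 0.6589 -0.4003  0.2389];(np.int64(362), np.int64(126)) [ 0.6563 -0.4028  0.2396];(np.int64(361), np.int64(127)) [ 0.6545 -0.4007  0.2362];(np.int64(359), np.int64(128)) [ 0.6507 -0.3953  0.2417];(np.int64(357), np.int64(129)) [ 0.6413 -0.3876  0.2732];(np.i
[... 1694 characters left out ...]
 0.6609 -0.3933  0.2337];(np.int64(386), np.int64(175)) [ 0.6338 -0.3805  0.24  ];(np.int64(389), np.int64(175)) [ 0.6415 -0.3857  0.2381];(np.int64(392), np.int64(175)) [ 0.6493 -0.3909  0.2361];(np.int64(395), np.int64(175)) [ 0.6557 -0.397   0.2357];(np.int64(386), np.int64(176)) [ 0.6321 -0.3821  0.2382];(np.int64(389), np.int64(176)) [ 0.6402 -0.387   0.2358];(np.int64(393), np.int64(176)) [ 0.6538 -0.392   0.2296];(np.int64(396), np.int64(176)) [ 0.6547 -0.4016  0.2355];(np.int64(394), np.int64(177)) [ 0.654  -0.3958  0.2279];(np.int64(393), np.int64(178)) [ 0.6532 -0.3935  0.2228];
scene flap n [ 0.5819 -0.3499 -0.7342] [ 0.6725 -0.3484  0.2161] 569
scene red [ 0.4785 -0.2982  0.1349]
```

```bash
cat >> meas.py <<'E'
vx=np.array([np.cos(np.radians(-32.8)),np.sin(np.radians(-32.8)),0]); vy=np.array([-vx[1],vx[0],0])
O=np.array([.5954,-.355,0])
def go(p,az):
    s=robot.read_state(); Rm=R.from_rotvec(s["orientation"]); px=np.r_[np.cos(np.radians(az)),np.sin(np.radians(az)),0]
    T=np.c_[px,np.cross([0,0,-1],px),[0,0,-1]]
    print("t",s["t"],"pos",s["tool_pos"],"q",s["q"],"F",s["force"],"open",s["opening"])
    print("shift mm (tool axes now)",Rm.inv().apply(np.array(p)-s["tool_pos"])*1000,"turn",(Rm.inv()*R.from_matrix(T)).as_rotvec())
    print("shift mm (target axes)",T.T@(np.array(p)-s["tool_pos"])*1000)
E
python3 - <<'E'
from meas import *
go([.438,-.087,.405],13.7)
for n in("top","scene"):
    q=np.load(n+"0.npz"); W=q["W"]; H,S,V=hs(q["im"]); x,y,z=W[...,0],W[...,1],W[...,2]
    a=np.radians(13.7);px=np.array([np.cos(a),np.sin(a)]);py=np.array([-px[1],px[0]])
    u=(W[...,:2]-[.4388,-.0858])@px; w=(W[...,:2]-[.4388,-.0858])@py
    for k,m in(("tip",(w>.012)&(w<.06)&(u>.1)&(u<.2)&(H>4)&(H<16)&(S>180)&(z>.055)),("rod",(abs(w)<.02)&(u>.08)&(u<.15)&(H>4)&(H<16)&(S>180)&(z>.055)),("blk",(abs(w)<.016)&(abs(u)<.1)&(V<60)&(z>.064))):
        print(n,k,m.sum(),"u",np.percentile(u[m],[2,50,98]),"w",np.percentile(w[m],[2,50,98]))
    r=O+vx*.0559+[0,0,.2495]; print("ring proj",proj(n,r))
    for nm,cc in(("can",[.405,.0]),):
        m=(x>.42)&(x<.62)&(y>-.54)&(y<-.36)&(z>.15)&(z<.18); print("can top",np.median(W[m],0),m.sum())
    m=(x>.42)&(x<.58)&(y>-.34)&(y<-.2)&(z>.15)&(z<.2); print("red top",np.median(W[m],0),((np.median(W[m],0)-O)@vx,(np.median(W[m],0)-O)@vy))
E
```

```text
t 0.1 pos [0.2318 0.5532 0.4038] q [ 1.0886  0.1311  1.4892 -0.      1.523  -0.0854] F [-0.4367 -0.0387  0.3196] open 0.09298465340829612
shift mm (tool axes now) [-437.621  -510.7679   -0.4113] turn [-0.0008  0.0021  2.5057]
shift mm (target axes) [ 48.7501 670.8339  -1.217 ]
top tip 31 u [0.1601 0.1639 0.1692] w [0.0141 0.0312 0.0434]
top rod 38 u [0.0814 0.1147 0.1467] w [-0.0047 -0.0024  0.0054]
top blk 240 u [-0.0685  0.0024  0.0585] w [-0.0109 -0.0012  0.009 ]
ring proj (np.float64(355.1589243098353), np.float64(130.55642630703585))
can top [ 0.5266 -0.4558  0.1628] 856
red top [ 0.4939 -0.2961  0.163 ] (np.float64(-0.11722188280351636), np.float64(-0.005436192580508528))
scene tip 11 u [0.1585 0.1626 0.1669] w [0.0142 0.0354 0.0432]
scene rod 26 u [0.0832 0.111  0.1468] w [-0.004   0.      0.0032]
scene blk 202 u [-0.0721 -0.0131  0.0572] w [-0.0115 -0.0028  0.0096]
ring proj (np.float64(389.5034460735735), np.float64(171.96457882972587))
can top [ 0.5172 -0.4894  0.161 ] 690
red top [ 0.4865 -0.2964  0.1639] (np.float64(-0.12326923189973249), np.float64(-0.00977662484637103))
```

apply_moves(
  series=[
    [[-24.3,-28.3,0],[0,0,0]],
    [[-24.3,-28.3,0],[0,0,0]],
    [[-24.3,-28.3,0],[0,0,0]],
    [[-24.3,-28.3,0],[0,0,0]],
    [[-24.3,-28.3,0],[0,0,0]],
    [[-24.3,-28.3,0],[0,0,0]],
    [[-24.3,-28.3,0],[0,0,0]],
    [[-24.3,-28.3,0],[0,0,0]],
    [[-24.3,-28.3,0],[0,0,0]],
    [[-24.3,-28.3,0],[0,0,0]],
    [[-24.3,-28.3,0],[0,0,0]],
    [[-24.3,-28.3,0],[0,0,0]],
  ],
  claw=1,
  newtons=60,
)

```text
t: 1.1
tool_pos: [0.3694, 0.1258, 0.4046]
orientation: [0.619, 3.08, 0.0]
force: [0.8, -0.5, 0.2]
opening: 0.0929
gripper_force: 0.0
```

apply_moves(
  series=[
    [[-24.3,-28.3,0],[0,0,0]],
    [[-24.3,-28.3,0],[0,0,0]],
    [[-24.3,-28.3,0],[0,0,0]],
    [[-24.3,-28.3,0],[0,0,0]],
    [[-24.3,-28.3,0],[0,0,0]],
    [[-24.3,-28.3,0],[0,0,0]],
    [[0,0,0],[0,0,0.12]],
    [[0,0,0],[0,0,0.12]],
    [[0,0,0],[0,0,0.12]],
    [[0,0,0],[0,0,0.12]],
    [[0,0,0],[0,0,0.12]],
    [[0,0,0],[0,0,0.12]],
  ],
)

```text
t: 2.1
tool_pos: [0.4382, -0.0855, 0.4043]
orientation: [-1.672, -2.658, 0.0]
force: [0.6, 0.8, -0.5]
opening: 0.093
gripper_force: 0.0
```

apply_moves(
  series=[
    [[0,0,0],[0,0,0.12]],
    [[0,0,0],[0,0,0.12]],
    [[0,0,0],[0,0,0.12]],
    [[0,0,0],[0,0,0.12]],
    [[0,0,0],[0,0,0.12]],
    [[0,0,0],[0,0,0.12]],
    [[0,0,0],[0,0,0.12]],
    [[0,0,0],[0,0,0.12]],
    [[0,0,0],[0,0,0.12]],
    [[0,0,0],[0,0,0.12]],
    [[0,0,0],[0,0,0.12]],
    [[0,0,0],[0,0,0.12]],
  ],
)

```text
t: 3.1
tool_pos: [0.4383, -0.0854, 0.4043]
orientation: [-3.01, -0.896, 0.001]
force: [1.3, -0.4, -0.7]
opening: 0.0932
gripper_force: 0.0
```

```bash
python3 -c "
from meas import *
go([.434,-.088,.230],13.7)"
```

```text
t 3.1 pos [ 0.4383 -0.0854  0.4043] q [-0.3074 -0.2968  1.8926  0.      1.5467  0.6846] F [ 1.2558 -0.352  -0.6965] open 0.09319139384862174
shift mm (tool axes now) [ -4.8872  -0.052  174.2991] turn [-0.0006  0.0006  0.3397]
shift mm (target axes) [ -4.7507   1.4976 174.2964]
```

apply_moves(
  series=[
    [[0,0,0],[0,0,0.113]],
    [[0,0,0],[0,0,0.113]],
    [[0,0,0],[0,0,0.114]],
    [[-4.8,1.5,0],[0,0,0]],
    [[0,0,30],[0,0,0]],
    [[0,0,30],[0,0,0]],
    [[0,0,30],[0,0,0]],
    [[0,0,30],[0,0,0]],
    [[0,0,20],[0,0,0]],
    [[0,0,15],[0,0,0]],
    [[0,0,10],[0,0,0]],
    [[0,0,9],[0,0,0]],
  ],
  claw=0.65,
)

```text
t: 4.1
tool_pos: [0.4336, -0.0881, 0.2297]
orientation: [-3.117, -0.388, 0.002]
force: [-0.0, 0.2, -0.3]
opening: 0.0604
gripper_force: 0.0
```

apply_moves(
  series=[
    [[0,0,0],[0,0,0]],
    [[0,0,0],[0,0,0]],
    [[0,0,0],[0,0,0]],
    [[0,0,0],[0,0,0]],
    [[0,0,0],[0,0,0]],
    [[0,0,0],[0,0,0]],
    [[0,0,0],[0,0,0]],
    [[0,0,0],[0,0,0]],
  ],
  claw=0,
  newtons=60,
)

```text
t: 4.77
tool_pos: [0.4344, -0.0875, 0.2315]
orientation: [-3.117, -0.384, -0.001]
force: [-1.9, 5.7, 6.7]
opening: 0.0235
gripper_force: 60.0
```

apply_moves(
  series=[
    [[0,0,-10],[0,0,0]],
    [[0,0,-20],[0,0,0]],
    [[0,0,-25],[0,0,0]],
    [[0,0,-30],[0,0,0]],
    [[0,0,-30],[0,0,0]],
    [[0,0,-30],[0,0,0]],
    [[0,0,-25],[0,0,0]],
    [[0,0,-15],[0,0,0]],
    [[0,0,0],[0,0,0]],
    [[0,0,0],[0,0,0]],
  ],
)

```text
t: 5.6
tool_pos: [0.4342, -0.0882, 0.4165]
orientation: [3.117, 0.383, 0.003]
force: [-0.4, 0.2, -3.1]
opening: 0.0233
gripper_force: 60.0
```

```bash
cat >> meas.py <<'E'
def pole(tag):
    s=robot.read_state(); Rm=R.from_rotvec(s["orientation"]); out=[]
    for n in("top","scene"):
        im,d,W=cloud(n); cv2.imwrite(f"pics/{n}{tag}.png",im); H,S,V=hs(im)
        L=(W-s["tool_pos"])@Rm.as_matrix()*1000   # tool frame mm: x=pole x, y=-pole y
        L[...,2]-=167
        m=(H>4)&(H<18)&(S>160)&(abs(L[...,2])<40)
        rod=m&(L[...,0]>75)&(L[...,0]<160)&(abs(L[...,1])<15); tip=m&(L[...,0]>140)&(L[...,0]<200)&(L[...,1]<-12)&(L[...,1]>-70)
        for k,q in(("rod",rod),("tip",tip)):
            p=L[q]; print(n,k,len(p), "med",np.median(p,0) if len(p) else "", "2-98",np.percentile(p,[2,98],0).ravel() if len(p) else "")
        if rod.sum()>5:
            p=L[rod]; print("  slope y,z per x",np.polyfit(p[:,0],p[:,1],1),np.polyfit(p[:,0],p[:,2],1))
E
python3 -c "
from meas import *
pole('1'); go(O-vx*.20-vy*.08+[0,0,.43],-32.8)"
```

```text
top rod 135 med [119.6678   2.029   -0.6424] 2-98 [ 81.1302  -3.3079  -3.7376 157.7049   6.1679   5.2433]
top tip 55 med [168.4924 -28.3154  -0.9316] 2-98 [164.019  -42.2604  -4.1645 174.5353 -13.6065   4.9546]
  slope y,z per x [0.0036 1.5042] [ 0.013  -1.9613]
scene rod 6 med [152.9728   1.2577   0.6594] 2-98 [148.7499  -2.0248  -0.4131 156.7627   4.8875   1.3715]
scene tip 22 med [168.7935 -27.6691   3.3074] 2-98 [164.2661 -41.5835  -2.1918 172.3815 -12.9967   7.8563]
  slope y,z per x [  0.1486 -21.3007] [ 0.0248 -3.3066]
t 5.7 pos [ 0.4337 -0.088   0.4142] q [-0.316  -0.3115  1.8865 -0.0002  1.5689  1.0099] F [-0.0052  0.0703 -2.6833] open 0.023524834930003354
shift mm (tool axes now) [-103.0499  207.1102  -15.8609] turn [-0.0002  0.0024  0.8173]
shift mm (target axes) [ 80.5711 216.8474 -15.8423]
```

apply_moves(
  series=[
    [[0,0,0],[0,0,0.1]],
    [[0,0,0],[0,0,0.12]],
    [[0,0,0],[0,0,0.12]],
    [[0,0,0],[0,0,0.12]],
    [[0,0,0],[0,0,0.12]],
    [[0,0,0],[0,0,0.12]],
    [[0,0,0],[0,0,0.117]],
    [[0,20,-5],[0,0,0]],
    [[0,30,0],[0,0,0]],
    [[0,35,0],[0,0,0]],
    [[0,35,0],[0,0,0]],
    [[0,30,0],[0,0,0]],
  ],
)

```text
t: 6.7
tool_pos: [0.3514, -0.2151, 0.4187]
orientation: [-3.013, 0.886, 0.005]
force: [0.2, -1.1, -2.3]
opening: 0.0236
gripper_force: 60.0
```

apply_moves(
  series=[
    [[0,30,0],[0,0,0]],
    [[0,20,0],[0,0,0]],
    [[0,12,0],[0,0,0]],
    [[20,0,0],[0,0,0]],
    [[25,0,0],[0,0,0]],
    [[20,0,0],[0,0,0]],
    [[15,0,0],[0,0,0]],
    [[0,0,0],[0,0,0]],
    [[0,0,0],[0,0,0]],
  ],
)

```text
t: 7.45
tool_pos: [0.3865, -0.3095, 0.4185]
orientation: [-3.012, 0.886, 0.006]
force: [-0.6, -0.1, -3.0]
opening: 0.0235
gripper_force: 60.0
```

```bash
python3 -c "
from meas import *
go(O-vx*.113-vy*.075+[0,0,.4195],-32.8); pole('2'); 
a=cv2.imread('pics/top2.png')[40:280,200:460]; b=cv2.imread('pics/scene2.png')[60:300,230:490]
cv2.imwrite('pics/c2.png',cv2.resize(np.vstack([a,b]) if 0 else np.hstack([a,b]),(800,370)))"
```

```text
t 7.45 pos [ 0.3865 -0.3095  0.4185] q [-0.7788 -0.1599  1.7507 -0.0001  1.5551  1.364 ] F [-0.6398 -0.1298 -3.0105] open 0.023522134916018376
shift mm (tool axes now) [87.2756  0.1037 -1.4169] turn [-0.0008  0.0043  0.0005]
shift mm (target axes) [87.2809  0.0614 -1.0435]
top rod 110 med [125.0821   0.4435  -0.7404] 2-98 [ 80.9229  -3.8296  -4.8384 157.4434   5.1368   3.9685]
top tip 0 med  2-98 
  slope y,z per x [ 0.005  -0.1665] [ 0.017 -2.829]
scene rod 70 med [106.962    1.4433   0.393 ] 2-98 [ 78.459   -5.2949  -3.7413 152.7888   5.2013   5.186 ]
scene tip 13 med [166.4314 -37.2533   1.4561] 2-98 [164.1018 -43.5903  -1.8106 170.0932 -25.9419   4.4378]
  slope y,z per x [ 0.0299 -2.3219] [ 0.0089 -0.3971]
```

View pics/c2.png

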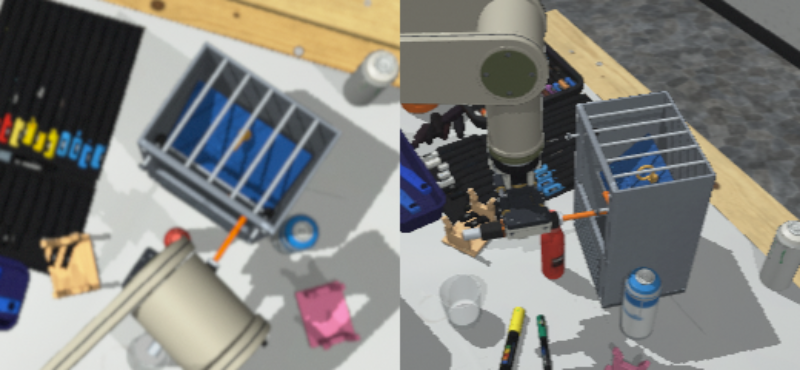

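The pole lines up with the opening's right side, and the gripper body spreads parallel to the vent front, so it is clear. Moving in.

apply_moves(
  series=[
    [[10,0,-1],[0,0,0]],
    [[15,0,0],[0,0,0]],
    [[15,0,0],[0,0,0]],
    [[15,0,0],[0,0,0]],
    [[12,0,0],[0,0,0]],
    [[10,0,0],[0,0,0]],
    [[10,0,0],[0,0,0]],
    [[0,0,0],[0,0,0]],
    [[0,0,0],[0,0,0]],
  ],
)

```text
t: 8.3
tool_pos: [0.4593, -0.3564, 0.4213]
orientation: [-3.014, 0.886, 0.002]
force: [-1.2, 0.3, -3.5]
opening: 0.0233
gripper_force: 60.0
```

```bash
python3 -c "
from meas import *
go(O-vx*.113-vy*.012+[0,0,.4195],-32.8); pole('3'); 
a=cv2.imread('pics/top3.png')[80:200,280:440]; b=cv2.imread('pics/scene3.png')[110:230,320:480]
cv2.imwrite('pics/c3.png',cv2.resize(np.hstack([a,b]),(800,300),interpolation=cv2.INTER_CUBIC))"
```

```text
t 8.3 pos [ 0.4593 -0.3564  0.4213] q [-0.7481  0.0742  1.5181 -0.0001  1.5504  1.3948] F [-1.1741  0.3324 -3.5438] open 0.02331624421805267
shift mm (tool axes now) [  0.6701 -62.9198   1.849 ] turn [-0.0001  0.0011  0.0004]
shift mm (target axes) [  0.6453 -62.9202   1.8433]
top rod 54 med [131.2594   0.134   -1.3762] 2-98 [110.6695  -3.4778  -4.2132 157.4577   3.0533   2.8771]
top tip 31 med [168.5157 -21.6403  -1.2815] 2-98 [165.0386 -41.7343  -5.2552 173.0869 -12.6401   4.4023]
  slope y,z per x [ 0.0084 -1.0735] [-0.0234  1.9505]
scene rod 0 med  2-98 
scene tip 2 med [169.6243 -41.9463  -2.5114] 2-98 [167.6338 -43.0204  -4.0085 171.6147 -40.8722  -1.0144]
```

View pics/c3.png

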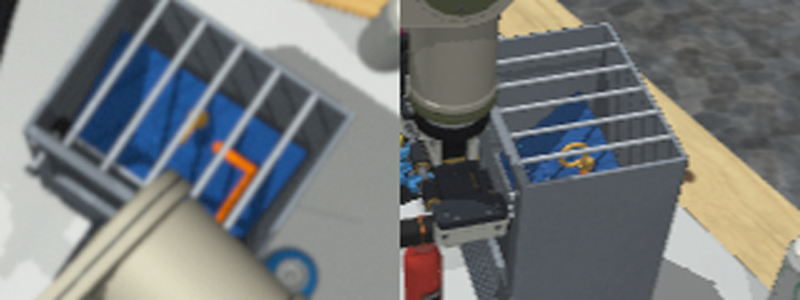

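apply_moves(
  series=[
    [[0.5,-8,1.2],[0,0,0]],
    [[0,-7,0],[0,0,0]],
    [[0,-5,0],[0,0,0]],
    [[0,-4,0],[0,0,0]],
    [[0,-4,0],[0,0,0]],
    [[0,0,0],[0,0,0]],
  ],
)

```text
t: 8.9
tool_pos: [0.4758, -0.3326, 0.4206]
orientation: [-3.014, 0.885, -0.0]
force: [0.6, -0.2, -2.8]
opening: 0.0235
gripper_force: 60.0
```

apply_moves(
  series=[
    [[0,-4,0],[0,0,0]],
    [[0,-4,0],[0,0,0]],
    [[0,-4,0],[0,0,0]],
    [[0,0,0],[0,0,0]],
  ],
)

```text
t: 9.23
tool_pos: [0.4822, -0.3228, 0.4205]
orientation: [-3.014, 0.886, -0.0]
force: [0.8, 0.0, -2.5]
opening: 0.0235
gripper_force: 60.0
```

```bash
python3 -c "
from meas import *
go(O-vx*.113-vy*.012+[0,0,.4195],-32.8); pole('4'); 
a=cv2.imread('pics/top4.png')[90:170,300:410]; b=cv2.imread('pics/scene4.png')[130:210,340:450]
cv2.imwrite('pics/c4.png',cv2.resize(np.hstack([a,b]),(800,290),interpolation=cv2.INTER_CUBIC))"
```

```text
t 9.2333 pos [ 0.4822 -0.3228  0.4205] q [-0.6784  0.071   1.5229  0.0004  1.5477  1.4642] F [ 0.755   0.0373 -2.4757] open 0.023474064450743546
shift mm (tool axes now) [ -0.3836 -22.2345   1.0416] turn [-0.0004  0.      0.0007]
shift mm (target axes) [ -0.4    -22.2346   1.0331]
top rod 46 med [132.4704  -0.7299  -0.811 ] 2-98 [108.856   -3.575   -4.4639 158.9095   1.5185   2.7267]
top tip 33 med [169.6998 -21.4205  -0.2746] 2-98 [164.5569 -29.7392  -3.2376 176.1358 -13.0285  35.6943]
  slope y,z per x [ 0.0076 -1.878 ] [-0.0293  3.0445]
scene rod 15 med [113.1777  -0.927    0.3258] 2-98 [ 79.9574  -4.0154  -2.7254 155.8875   4.6492   1.8394]
scene tip 20 med [168.8538 -21.391    1.1841] 2-98 [165.3598 -49.2551  -2.9859 176.0653 -12.3855  27.8883]
  slope y,z per x [-0.0599  6.3722] [-0.0169  1.9017]
```

View pics/c4.png

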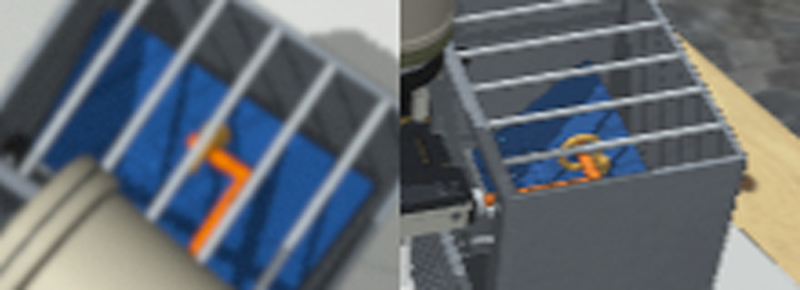

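The prong is inside the ring in both views, with no lateral force. I'll continue sideways, then pull.

apply_moves(
  series=[
    [[0,-5,0.3],[0,0,0]],
    [[0,-5,0],[0,0,0]],
    [[0,-5,0],[0,0,0]],
    [[0,-4,0],[0,0,0]],
    [[0,0,0],[0,0,0]],
    [[0,0,0],[0,0,0]],
  ],
)

```text
t: 9.83
tool_pos: [0.4923, -0.3071, 0.4202]
orientation: [3.014, -0.886, -0.0]
force: [-0.1, -0.3, -2.2]
opening: 0.0241
gripper_force: 60.0
```

apply_moves(
  series=[
    [[-2,0,0],[0,0,0]],
    [[-2,0,0],[0,0,0]],
    [[-2,0,0],[0,0,0]],
    [[-2,0,0],[0,0,0]],
    [[-1,0,0],[0,0,0]],
    [[-1,0,0],[0,0,0]],
    [[-1,0,0],[0,0,0]],
    [[-1,0,0],[0,0,0]],
    [[0,0,0],[0,0,0]],
  ],
)

```text
t: 10.58
tool_pos: [0.4826, -0.3013, 0.4208]
orientation: [3.013, -0.886, 0.006]
force: [8.2, -4.0, -3.9]
opening: 0.0237
gripper_force: 60.0
```

```bash
cat >> meas.py <<'E'
def st():
    s=robot.read_state(); f=s["force"]; p=s["tool_pos"]-O
    print("t",s["t"],"vent xyz mm",p@vx*1000,p@vy*1000,p[2]*1000,"F vx,vy,z",f@vx,f@vy,f[2],"torque",s["wrist_torque"])
E
python3 -c "
from meas import *
st()"
```

```text
t 10.5833 vent xyz mm -123.9175259697743 -15.960181039913829 420.82818302389325 F vx,vy,z 9.008258581204709 1.0999223271347778 -3.9247504954409678 torque [-0.553  -0.7896 -0.0645]
```

apply_moves(
  series=[
    [[-2,0,-1],[0,0,0]],
    [[-2,0,-1],[0,0,0]],
    [[-2,0,-1],[0,0,0]],
    [[-2,0,-0.9],[0,0,0]],
    [[-2,0,-0.9],[0,0,0]],
    [[-2,0,-0.8],[0,0,0]],
    [[-2,0,-0.8],[0,0,0]],
    [[-2,0,-0.7],[0,0,0]],
    [[-2,0,-0.7],[0,0,0]],
    [[-2,0,-0.7],[0,0,0]],
    [[-2,0,-0.6],[0,0,0]],
    [[-2,0,-0.5],[0,0,0]],
  ],
)

```text
t: 11.58
tool_pos: [0.4624, -0.2884, 0.4304]
orientation: [3.013, -0.887, 0.006]
force: [7.9, -3.9, -5.2]
opening: 0.0234
gripper_force: 60.0
```

```bash
python3 -c "
from meas import *
st()"
```

```text
t 11.5833 vent xyz mm -147.91049218567053 -16.041890785907924 430.386079396174 F vx,vy,z 8.775106981991414 0.9610268120090177 -5.1868272355057385 torque [-0.535  -0.8799 -0.1074]
```

apply_moves(
  series=[
    [[-2,0,-0.5],[0,0,0]],
    [[-2,0,-0.5],[0,0,0]],
    [[-2,0,-0.5],[0,0,0]],
    [[-2,0,-0.4],[0,0,0]],
    [[-2,0,-0.4],[0,0,0]],
    [[-2,0,-0.4],[0,0,0]],
    [[-2,0,-0.3],[0,0,0]],
    [[-2,0,-0.3],[0,0,0]],
    [[-2,0,-0.2],[0,0,0]],
    [[-2,0,-0.2],[0,0,0]],
    [[-2,0,-0.1],[0,0,0]],
    [[-2,0,0],[0,0,0]],
  ],
)

```text
t: 12.58
tool_pos: [0.4422, -0.2754, 0.4342]
orientation: [3.013, -0.887, 0.005]
force: [7.5, -5.0, -3.8]
opening: 0.0236
gripper_force: 60.0
```

apply_moves(
  series=[
    [[-2,0,0],[0,0,0]],
    [[-2,0,0],[0,0,0]],
    [[-2,0,0.1],[0,0,0]],
    [[-2,0,0.1],[0,0,0]],
    [[-2,0,0.2],[0,0,0]],
    [[-2,0,0.2],[0,0,0]],
    [[-2,0,0.2],[0,0,0]],
    [[-2,0,0.3],[0,0,0]],
    [[-1,0,0.2],[0,0,0]],
    [[-1,0,0.2],[0,0,0]],
    [[0,0,0],[0,0,0]],
    [[0,0,0],[0,0,0]],
  ],
)

```text
t: 13.58
tool_pos: [0.4271, -0.2656, 0.4331]
orientation: [3.013, -0.887, 0.006]
force: [5.5, -4.0, -2.6]
opening: 0.0235
gripper_force: 60.0
```

```bash
python3 -c "
from meas import *
st();pole('5')"
```

```text
t 13.5833 vent xyz mm -189.92723005382805 -16.064320364983217 433.05700004970896 F vx,vy,z 6.779801967604944 -0.3812490120103951 -2.5593015144448024 torque [-0.6186 -0.7811 -0.0697]
top rod 89 med [118.0206   1.229   -1.2488] 2-98 [ 80.7328  -3.2691  -4.1028 144.0623   5.5232   3.7042]
top tip 28 med [168.2044 -34.6005  -0.896 ] 2-98 [164.3329 -42.5543  -5.2284 172.4837 -25.312    3.5599]
  slope y,z per x [-0.0043  1.6545] [ 0.019 -3.284]
scene rod 86 med [120.4965   1.1132   0.893 ] 2-98 [ 82.5139  -4.3705  -2.9646 158.6222   5.6226   4.7126]
scene tip 0 med  2-98 
  slope y,z per x [0.0061 0.3862] [-0.0036  1.5118]
```

apply_moves(
  series=[
    [[-1,0,0.2],[0,0,0]],
    [[-1,0,0.2],[0,0,0]],
    [[-1,0,0.2],[0,0,0]],
    [[-1,0,0.2],[0,0,0]],
    [[-1,0,0.2],[0,0,0]],
    [[-0.5,0,0.1],[0,0,0]],
    [[-0.5,0,0.1],[0,0,0]],
  ],
)

```text
t: 14.27
tool_pos: [0.4221, -0.2624, 0.4318]
orientation: [3.012, -0.887, 0.007]
force: [6.4, -5.1, -3.5]
opening: 0.0235
gripper_force: 60.0
```

apply_moves(
  series=[
    [[-0.5,0,0.1],[0,0,0]],
    [[-0.5,0,0.1],[0,0,0]],
  ],
)

```text
t: 14.43
tool_pos: [0.4213, -0.2619, 0.4316]
orientation: [3.012, -0.887, 0.007]
force: [7.0, -4.3, -2.8]
opening: 0.0238
gripper_force: 60.0
```

apply_moves(
  series=[
    [[-0.5,0,0.1],[0,0,0]],
    [[-0.5,0,0.1],[0,0,0]],
  ],
)

```text
t: 14.6
tool_pos: [0.4204, -0.2613, 0.4314]
orientation: [3.012, -0.887, 0.007]
force: [6.9, -5.1, -3.4]
opening: 0.0235
gripper_force: 60.0
```

apply_moves(
  series=[
    [[-0.4,0,0.1],[0,0,0]],
    [[-0.4,0,0.1],[0,0,0]],
    [[0,0,0],[0,0,0]],
  ],
)

```text
t: 14.85
tool_pos: [0.4197, -0.2609, 0.4313]
orientation: [3.012, -0.887, 0.007]
force: [6.7, -4.1, -2.8]
opening: 0.0236
gripper_force: 60.0
```

```bash
python3 -c "
from meas import *
st()"
```

```text
t 14.85 vent xyz mm -198.64835525668258 -16.05762906936667 431.26569264121594 F vx,vy,z 7.831243214389947 0.16391386405677802 -2.7985965047271923 torque [-0.6251 -0.9075 -0.1323]
```

apply_moves(
  series=[
    [[-0.4,0,0.1],[0,0,0]],
    [[-0.4,0,0.1],[0,0,0]],
    [[0,0,0],[0,0,0]],
  ],
)

```text
t: 15.1
tool_pos: [0.419, -0.2605, 0.4311]
orientation: [3.012, -0.887, 0.007]
force: [7.0, -4.4, -2.9]
opening: 0.0234
gripper_force: 60.0
```

apply_moves(
  series=[
    [[-0.4,0,0.1],[0,0,0]],
    [[-0.4,0,0.1],[0,0,0]],
    [[0,0,0],[0,0,0]],
  ],
)

```text
t: 15.35
tool_pos: [0.4184, -0.26, 0.4308]
orientation: [3.012, -0.887, 0.007]
force: [6.1, -4.0, -3.2]
opening: 0.0236
gripper_force: 60.0
```

apply_moves(
  series=[
    [[-0.4,0,0.1],[0,0,0]],
    [[-0.4,0,0.1],[0,0,0]],
    [[0,0,0],[0,0,0]],
  ],
)

```text
t: 15.6
tool_pos: [0.4177, -0.2596, 0.4306]
orientation: [3.012, -0.887, 0.006]
force: [7.2, -4.9, -3.0]
opening: 0.0238
gripper_force: 60.0
```

apply_moves(
  series=[
    [[-0.4,0,0.1],[0,0,0]],
    [[-0.4,0,0.1],[0,0,0]],
    [[0,0,0],[0,0,0]],
  ],
)

```text
t: 15.85
tool_pos: [0.417, -0.2592, 0.4304]
orientation: [3.012, -0.887, 0.006]
force: [7.1, -4.4, -2.9]
opening: 0.0235
gripper_force: 60.0
```

apply_moves(
  series=[
    [[-0.4,0,0.1],[0,0,0]],
    [[-0.4,0,0.1],[0,0,0]],
    [[0,0,0],[0,0,0]],
  ],
)

```text
t: 16.1
tool_pos: [0.4164, -0.2587, 0.4303]
orientation: [3.012, -0.887, 0.007]
force: [6.4, -3.7, -2.8]
opening: 0.0239
gripper_force: 60.0
```

apply_moves(
  series=[
    [[-0.4,0,0.1],[0,0,0]],
    [[-0.4,0,0.1],[0,0,0]],
    [[0,0,0],[0,0,0]],
  ],
)

```text
t: 16.35
tool_pos: [0.4157, -0.2583, 0.4301]
orientation: [3.012, -0.887, 0.007]
force: [4.9, -4.3, -3.0]
opening: 0.0236
gripper_force: 60.0
```

apply_moves(
  series=[
    [[-0.4,0,0.1],[0,0,0]],
    [[-0.4,0,0.1],[0,0,0]],
    [[0,0,0],[0,0,0]],
  ],
)

```text
t: 16.6
tool_pos: [0.415, -0.2579, 0.4299]
orientation: [3.012, -0.887, 0.007]
force: [5.6, -4.3, -2.5]
opening: 0.0232
gripper_force: 60.0
```

apply_moves(
  series=[
    [[-0.4,0,0.1],[0,0,0]],
    [[-0.4,0,0.1],[0,0,0]],
    [[0,0,0],[0,0,0]],
  ],
)

```text
t: 16.85
tool_pos: [0.4143, -0.2574, 0.4296]
orientation: [3.012, -0.887, 0.006]
force: [6.9, -4.1, -3.4]
opening: 0.0235
gripper_force: 60.0
```

apply_moves(
  series=[
    [[-0.4,0,0.1],[0,0,0]],
    [[-0.4,0,0.1],[0,0,0]],
    [[0,0,0],[0,0,0]],
  ],
)

```text
t: 17.1
tool_pos: [0.4137, -0.257, 0.4295]
orientation: [3.012, -0.887, 0.007]
force: [7.2, -4.1, -2.8]
opening: 0.0235
gripper_force: 60.0
```

apply_moves(
  series=[
    [[-0.4,0,0.1],[0,0,0]],
    [[-0.4,0,0.1],[0,0,0]],
    [[0,0,0],[0,0,0]],
  ],
)

```text
t: 17.35
tool_pos: [0.413, -0.2566, 0.4292]
orientation: [3.012, -0.887, 0.007]
force: [6.8, -4.0, -4.0]
opening: 0.0235
gripper_force: 60.0
```

apply_moves(
  series=[
    [[-0.4,0,0.1],[0,0,0]],
    [[-0.4,0,0.1],[0,0,0]],
    [[0,0,0],[0,0,0]],
  ],
)

```text
t: 17.6
tool_pos: [0.4123, -0.2561, 0.429]
orientation: [3.012, -0.887, 0.007]
force: [6.4, -4.5, -2.7]
opening: 0.0233
gripper_force: 60.0
```

apply_moves(
  series=[
    [[-0.4,0,0.1],[0,0,0]],
    [[-0.4,0,0.1],[0,0,0]],
    [[0,0,0],[0,0,0]],
  ],
)

```text
t: 17.85
tool_pos: [0.4116, -0.2557, 0.4288]
orientation: [3.012, -0.887, 0.006]
force: [7.0, -3.8, -3.3]
opening: 0.0236
gripper_force: 60.0
```

apply_moves(
  series=[
    [[-0.4,0,0.1],[0,0,0]],
    [[-0.4,0,0.1],[0,0,0]],
    [[0,0,0],[0,0,0]],
  ],
)

```text
t: 18.1
tool_pos: [0.411, -0.2553, 0.4286]
orientation: [3.012, -0.887, 0.007]
force: [6.2, -4.0, -2.7]
opening: 0.0235
gripper_force: 60.0
```

apply_moves(
  series=[
    [[-0.4,0,0.1],[0,0,0]],
    [[-0.4,0,0.1],[0,0,0]],
    [[0,0,0],[0,0,0]],
  ],
)

```text
t: 18.35
tool_pos: [0.4103, -0.2548, 0.4284]
orientation: [3.012, -0.887, 0.007]
force: [6.1, -4.4, -3.0]
opening: 0.0235
gripper_force: 60.0
```

apply_moves(
  series=[
    [[-0.4,0,0.1],[0,0,0]],
    [[-0.4,0,0.1],[0,0,0]],
    [[0,0,0],[0,0,0]],
  ],
)

```text
t: 18.6
tool_pos: [0.4096, -0.2544, 0.4282]
orientation: [3.012, -0.887, 0.006]
force: [7.3, -3.8, -3.6]
opening: 0.0236
gripper_force: 60.0
```

apply_moves(
  series=[
    [[-0.4,0,0.15],[0,0,0]],
    [[-0.4,0,0.15],[0,0,0]],
    [[0,0,0],[0,0,0]],
  ],
)

```text
t: 18.85
tool_pos: [0.409, -0.254, 0.4279]
orientation: [3.012, -0.887, 0.006]
force: [6.2, -3.4, -3.5]
opening: 0.0235
gripper_force: 60.0
```

apply_moves(
  series=[
    [[-0.4,0,0.15],[0,0,0]],
    [[-0.4,0,0.15],[0,0,0]],
    [[0,0,0],[0,0,0]],
  ],
)

```text
t: 19.1
tool_pos: [0.4083, -0.2535, 0.4276]
orientation: [3.012, -0.887, 0.007]
force: [6.4, -4.4, -3.9]
opening: 0.0236
gripper_force: 60.0
```

apply_moves(
  series=[
    [[-0.4,0,0.15],[0,0,0]],
    [[-0.4,0,0.15],[0,0,0]],
    [[0,0,0],[0,0,0]],
  ],
)

```text
t: 19.35
tool_pos: [0.4076, -0.2531, 0.4273]
orientation: [3.012, -0.886, 0.007]
force: [7.7, -5.1, -4.3]
opening: 0.0237
gripper_force: 60.0
```

apply_moves(
  series=[
    [[-0.4,0,0.1],[0,0,0]],
    [[0,0,0],[0,0,0]],
    [[0,0,0],[0,0,0]],
  ],
)

```text
t: 19.6
tool_pos: [0.4073, -0.2529, 0.4272]
orientation: [3.012, -0.887, 0.007]
force: [7.3, -4.8, -3.9]
opening: 0.0233
gripper_force: 60.0
```

apply_moves(
  series=[
    [[-0.6,0,0.2],[0,0,0]],
    [[0,0,0],[0,0,0]],
    [[0,0,0],[0,0,0]],
  ],
)

```text
t: 19.85
tool_pos: [0.4068, -0.2526, 0.427]
orientation: [3.012, -0.887, 0.007]
force: [7.1, -4.8, -2.9]
opening: 0.0239
gripper_force: 60.0
```

apply_moves(
  series=[
    [[-0.6,0,0.2],[0,0,0]],
    [[0,0,0],[0,0,0]],
    [[0,0,0],[0,0,0]],
  ],
)

```text
t: 20.1
tool_pos: [0.4064, -0.2523, 0.4269]
orientation: [3.012, -0.886, 0.008]
force: [8.6, -5.2, -3.0]
opening: 0.023
gripper_force: 60.0
```

apply_moves(
  series=[
    [[-0.5,0,0.15],[0,0,0]],
    [[0,0,0],[0,0,0]],
    [[0,0,0],[0,0,0]],
  ],
)

```text
t: 20.35
tool_pos: [0.4062, -0.2521, 0.4269]
orientation: [3.012, -0.886, 0.009]
force: [10.2, -5.9, -3.9]
opening: 0.0235
gripper_force: 60.0
```

```bash
python3 -c "
from meas import *
st()"
```

```text
t 20.35 vent xyz mm -214.78027965794396 -16.057184267380823 426.8873679103612 F vx,vy,z 11.73971272825666 0.5578163759377341 -3.920861839961173 torque [-0.8817 -1.3392 -0.1342]
```

apply_moves(
  series=[
    [[-0.6,0,0.1],[0,0,0]],
    [[0,0,0],[0,0,0]],
    [[0,0,0],[0,0,0]],
  ],
)

```text
t: 20.6
tool_pos: [0.4058, -0.2519, 0.4269]
orientation: [3.012, -0.886, 0.01]
force: [11.0, -6.7, -4.4]
opening: 0.0234
gripper_force: 60.0
```

```bash
python3 -c "
from meas import *
st()
for i in range(3): robot.read_camera('top'); st()"
```

```text
t 20.6 vent xyz mm -215.23419191074015 -16.055519636779035 426.9062931227243 F vx,vy,z 12.91277354580949 0.33590806422314706 -4.388382797688449 torque [-0.9499 -1.5138 -0.0934]
t 20.65 vent xyz mm -215.22670798906802 -16.04405628871847 426.9539707146375 F vx,vy,z 13.14225586272809 0.8332170634939645 -4.165392511935452 torque [-1.0046 -1.4167 -0.1335]
t 20.7 vent xyz mm -215.22279557756428 -16.065956574149684 426.9363637108539 F vx,vy,z 12.259822691112829 0.4010555433091682 -4.239440171710863 torque [-0.9442 -1.419  -0.169 ]
t 20.75 vent xyz mm -215.2201251903819 -16.06075424518402 426.939489378653 F vx,vy,z 12.956648058325575 -0.35699076571446436 -3.927094286381872 torque [-0.9795 -1.4318 -0.101 ]
```

apply_moves(
  series=[
    [[-0.6,0,0.1],[0,0,0]],
    [[0,0,0],[0,0,0]],
    [[0,0,0],[0,0,0]],
  ],
)

```text
t: 21.0
tool_pos: [0.4055, -0.2517, 0.427]
orientation: [3.012, -0.886, 0.011]
force: [13.5, -8.2, -3.9]
opening: 0.0238
gripper_force: 60.0
```

```bash
python3 -c "
from meas import *
st()
for i in range(3): robot.read_camera('top'); st()"
```

```text
t 21.0 vent xyz mm -215.60906230592775 -16.044531998687525 426.9584276715475 F vx,vy,z 15.83977226601029 0.43099552414486036 -3.8585312659571853 torque [-1.1807 -1.7274 -0.1503]
t 21.05 vent xyz mm -215.60668348958808 -16.033038693345368 426.9530876364699 F vx,vy,z 15.157049763940396 0.935806600400767 -5.500991870228457 torque [-1.0996 -1.7622 -0.1638]
t 21.1 vent xyz mm -215.61468346875284 -16.040958646311285 426.9650308361332 F vx,vy,z 14.598074530447708 0.3522812623630959 -5.651864926231028 torque [-1.0761 -1.7252 -0.1476]
t 21.15 vent xyz mm -215.61354432426043 -16.04164013231365 426.9804884863897 F vx,vy,z 14.784312711652584 1.0499050985819556 -4.5584886149561585 torque [-1.1198 -1.707  -0.1043]
```

apply_moves(
  series=[
    [[1,0,0],[0,0,0]],
    [[1,0,0],[0,0,0]],
    [[1,0,0],[0,0,0]],
    [[1,0,0],[0,0,0]],
    [[0,0,0],[0,0,0]],
    [[0,0,0],[0,0,0]],
  ],
)

```text
t: 21.65
tool_pos: [0.4076, -0.253, 0.4256]
orientation: [3.014, -0.887, 0.0]
force: [1.5, -1.0, -2.2]
opening: 0.0234
gripper_force: 60.0
```

```bash
python3 -c "
from meas import *
st(); pole('6')"
```

```text
t 21.65 vent xyz mm -213.08413435897756 -15.987675398814183 425.62541207522196 F vx,vy,z 1.79924885645933 -0.04193979593490393 -2.2461813111242037 torque [-0.1666 -0.1988 -0.0079]
top rod 116 med [116.2756   0.9999  -0.5431] 2-98 [ 79.8693  -3.7585  -4.9917 158.2558   5.5328   2.7352]
top tip 30 med [167.3057 -30.8058  -1.0372] 2-98 [164.4866 -43.921  -13.7235 170.0858 -17.2338   4.5624]
  slope y,z per x [-0.0041  1.5078] [ 0.0064 -1.5284]
scene rod 84 med [117.7965   1.4593   0.9859] 2-98 [ 78.866   -4.6772  -2.861  156.5896   5.2303   5.6357]
scene tip 23 med [167.5655 -21.1645   0.404 ] 2-98 [163.6463 -44.6    -10.2296 172.868  -12.7337   5.8005]
  slope y,z per x [0.0032 0.6898] [-0.007   1.7414]
```

apply_moves(
  series=[
    [[1.5,0,-0.2],[0,0,0]],
    [[1.5,0,-0.2],[0,0,0]],
    [[1.5,0,-0.2],[0,0,0]],
    [[1.5,0,-0.2],[0,0,0]],
    [[0,0,0],[0,0,0]],
    [[0,0,0],[0,0,0]],
  ],
)

```text
t: 22.25
tool_pos: [0.4127, -0.2563, 0.4262]
orientation: [-3.014, 0.887, 0.001]
force: [-0.2, -0.6, -2.7]
opening: 0.0233
gripper_force: 60.0
```

```bash
python3 -c "
from meas import *
st()
a=cv2.cvtColor; im,d=robot.read_camera('scene'); cv2.imwrite('pics/c7.png',cv2.resize(im[120:230,320:450],(650,550),interpolation=cv2.INTER_CUBIC)); st()"
```

```text
t 22.25 vent xyz mm -207.0809537735298 -15.979863103736632 426.2424826282665 F vx,vy,z 0.12175992966236812 -0.64279378718006 -2.6566836073313933 torque [0.0441 0.1797 0.0372]
t 22.3 vent xyz mm -207.1246562698201 -15.990407112035195 426.250845978261 F vx,vy,z -0.27593262391415696 -0.2996261672143165 -2.6025797670446273 torque [0.0093 0.2092 0.0256]
```

View pics/c7.png

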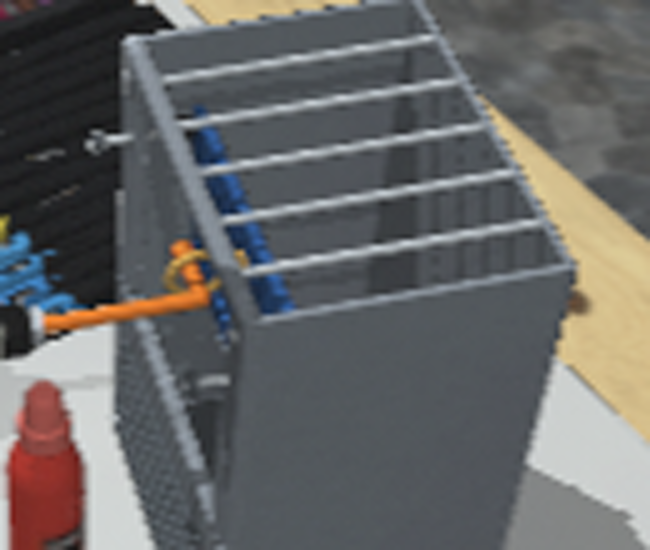

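The flap is upright and the prong sits centred in the ring without force. Now I'll slide it out sideways.

apply_moves(
  series=[
    [[1,4,0],[0,0,0]],
    [[0,6,0],[0,0,0]],
    [[0,6,0],[0,0,0]],
    [[0,6,0],[0,0,0]],
    [[0,0,0],[0,0,0]],
  ],
)

```text
t: 22.72
tool_pos: [0.4009, -0.2763, 0.4264]
orientation: [3.013, -0.888, -0.0]
force: [0.1, -0.5, -2.3]
opening: 0.0238
gripper_force: 60.0
```

apply_moves(
  series=[
    [[0,6,0],[0,0,0]],
    [[0,6,0],[0,0,0]],
    [[0,6,0],[0,0,0]],
    [[0,6,0],[0,0,0]],
    [[0,6,0],[0,0,0]],
    [[0,5,0],[0,0,0]],
    [[0,2,0],[0,0,0]],
    [[0,0,0],[0,0,0]],
  ],
)

```text
t: 23.38
tool_pos: [0.3812, -0.3069, 0.4264]
orientation: [3.014, -0.888, -0.0]
force: [-0.1, -0.5, -2.1]
opening: 0.0238
gripper_force: 60.0
```

```bash
python3 -c "
from meas import *
st()
im,d=robot.read_camera('scene'); cv2.imwrite('pics/c8.png',cv2.resize(im[120:230,320:450],(650,550),interpolation=cv2.INTER_CUBIC))"
```

```text
t 23.3833 vent xyz mm -206.101316596157 -75.55035294390602 426.3521534366135 F vx,vy,z 0.1867976380366035 -0.42951099441709345 -2.122559264747519 torque [0.0412 0.1918 0.0196]
```

View pics/c8.png

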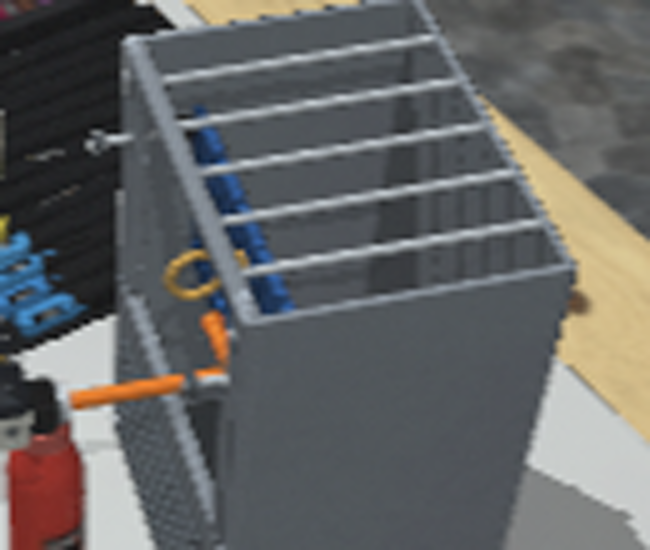

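It is unhooked, and the flap stayed upright with its ring free. Now I'll back out and carry the pole over the cradle.

apply_moves(
  series=[
    [[-10,0,0],[0,0,0]],
    [[-15,0,0],[0,0,0]],
    [[-20,0,0],[0,0,0]],
    [[-20,0,0],[0,0,0]],
    [[-12,0,0],[0,0,0]],
    [[0,-20,0],[0,0,0]],
    [[0,-30,0],[0,0,0]],
    [[0,-35,0],[0,0,0]],
    [[0,-35,0],[0,0,0]],
    [[0,-35,0],[0,0,0]],
    [[0,-30,0],[0,0,0]],
    [[0,-20,0],[0,0,0]],
  ],
)

```text
t: 24.43
tool_pos: [0.4288, -0.0897, 0.4266]
orientation: [-3.014, 0.883, -0.001]
force: [0.3, -0.5, -2.1]
opening: 0.0234
gripper_force: 60.0
```

apply_moves(
  series=[
    [[0,0,0],[0,0,-0.1]],
    [[0,0,0],[0,0,-0.12]],
    [[0,0,0],[0,0,-0.12]],
    [[0,0,0],[0,0,-0.12]],
    [[0,0,0],[0,0,-0.12]],
    [[0,0,0],[0,0,-0.12]],
    [[0,0,0],[0,0,-0.11]],
    [[0,0,0],[0,0,0]],
    [[0,0,0],[0,0,0]],
  ],
)

```text
t: 25.18
tool_pos: [0.4278, -0.0921, 0.4264]
orientation: [-3.12, -0.368, -0.0]
force: [0.5, 0.2, -1.8]
opening: 0.0239
gripper_force: 60.0
```

```bash
python3 -c "
from meas import *
go([.4340,-.0881,.300],13.8);pole('9')
im,d,W=cloud('top');H,S,V=hs(im)
x,y,z=[W[...,i] for i in range(3)]
m=(x>.3)&(x<.62)&(y>-.16)&(y<.02)&(H>8)&(H<22)&(S>60)&(S<180)&(z>.08)&(z<.095);print(cv2.minAreaRect(W[m][:,:2].astype(np.float32)),m.sum())
m=(x>.55)&(x<.68)&(y>-.45)&(y<-.32)&(H>10)&(H<30)&(S>90)&(z>.2);print('ring',[(np.median(W[m],0)-O)@v for v in(vx,vy)],m.sum())"
```

```text
t 25.1833 pos [ 0.4278 -0.0921  0.4264] q [-0.3294 -0.3312  1.8799  0.0001  1.5928  1.0068] F [ 0.5173  0.1552 -1.8085] open 0.023899238642418937
shift mm (tool axes now) [  6.9336  -2.4583 126.3947] turn [-0.     -0.0001 -0.0062]
shift mm (target axes) [  6.9595  -2.4204 126.394 ]
top rod 137 med [119.5121   1.9826  -0.2494] 2-98 [ 80.5152  -3.3303  -3.5149 158.7448   6.121    4.2504]
top tip 57 med [168.291  -29.0339  -0.6808] 2-98 [163.8912 -43.2424  -3.982  173.2612 -12.7808   4.1892]
  slope y,z per x [0.0048 1.2007] [-0.0054  0.5463]
scene rod 7 med [155.4355   3.0119   0.3531] 2-98 [150.258   -0.427   -3.8916 159.7508   5.5273   2.8824]
scene tip 23 med [167.7106 -28.2513  -0.1554] 2-98 [164.6563 -39.5032  -3.9311 175.8196 -13.1754   5.0321]
  slope y,z per x [  0.5049 -75.6653] [-0.131  20.1581]
((0.4448344111442566, -0.11333233118057251), (0.10757769644260406, 0.010605248622596264), 13.572620391845703) 33
ring [np.float64(-0.045982361641745656), np.float64(-0.002333272403136046)] 19
```

apply_moves(
  series=[
    [[10,-2.4,0],[0,0,-0.006]],
    [[0,0,30],[0,0,0]],
    [[0,0,35],[0,0,0]],
    [[0,0,35],[0,0,0]],
    [[0,0,30],[0,0,0]],
    [[0,0,15],[0,0,0]],
    [[0,0,0],[0,0,0]],
    [[0,0,0],[0,0,0]],
  ],
)

```text
t: 26.0
tool_pos: [0.437, -0.0873, 0.2809]
orientation: [-3.117, -0.381, 0.003]
force: [-0.3, 0.7, -2.2]
opening: 0.0237
gripper_force: 60.0
```

```bash
python3 -c "
from meas import *
go([.4369,-.0874,.231],13.8)"
```

```text
t 26.0 pos [ 0.437  -0.0873  0.2809] q [-0.3125 -0.2009  2.0428  0.0001  1.3018  1.0151] F [-0.3094  0.6749 -2.2401] open 0.023699386815059363
shift mm (tool axes now) [ 0.0185  0.0947 49.8807] turn [-0.0012  0.0017  0.0024]
shift mm (target axes) [-0.0659  0.0362 49.8808]
```

apply_moves(
  series=[
    [[0,0,10],[0,0,0]],
    [[0,0,10],[0,0,0]],
    [[0,0,10],[0,0,0]],
    [[0,0,8],[0,0,0]],
    [[0,0,6],[0,0,0]],
    [[0,0,4],[0,0,0]],
    [[0,0,0],[0,0,0]],
    [[0,0,0],[0,0,0]],
  ],
)

```text
t: 26.67
tool_pos: [0.4364, -0.0871, 0.2324]
orientation: [-3.116, -0.382, 0.003]
force: [-1.8, 5.0, -5.7]
opening: 0.0235
gripper_force: 60.0
```

apply_moves(
  series=[
    [[0,0,0.7],[0,0,0]],
    [[0,0,0.7],[0,0,0]],
    [[0,0,0],[0,0,0]],
    [[0,0,0],[0,0,0]],
  ],
)

```text
t: 27.0
tool_pos: [0.4366, -0.0871, 0.2318]
orientation: [-3.117, -0.382, 0.002]
force: [-3.3, 7.0, -1.2]
opening: 0.0237
gripper_force: 60.0
```

```bash
python3 -c "
from meas import *
go([.4369,-.0874,.231],13.8);pole('10')"
```

```text
t 27.0 pos [ 0.4366 -0.0871  0.2318] q [-0.3127 -0.1343  2.0816  0.0011  1.1962  1.014 ] F [-3.2563  6.9584 -1.1859] open 0.023722044669872187
shift mm (tool axes now) [0.2613 0.3389 0.7507] turn [-0.0019  0.0011  0.0028]
shift mm (target axes) [0.2615 0.3367 0.7516]
top rod 130 med [122.7231   1.6819   0.9793] 2-98 [ 82.0969 -12.7072  -4.3965 158.6392   6.4888  39.6381]
top tip 66 med [168.6671 -29.9869   2.2615] 2-98 [163.0647 -48.1102  -4.5395 182.9841 -12.2101  39.4216]
  slope y,z per x [-0.0206  2.6778] [ 0.104  -3.3636]
scene rod 20 med [144.7519   2.0985  -0.5719] 2-98 [120.1701  -1.8616  -4.0963 157.476    6.6201   4.5128]
scene tip 22 med [169.2432 -27.3897   0.678 ] 2-98 [149.3974 -40.9655  -4.5234 185.2292 -14.5504  38.4929]
  slope y,z per x [ 0.0574 -5.9661] [-0.0248  3.4323]
```

apply_moves(
  series=[
    [[0,-0.8,0],[0,0,0]],
    [[0,-0.8,0],[0,0,0]],
    [[0,0,0.5],[0,0,0]],
    [[0,0,0],[0,0,0]],
    [[0,0,0],[0,0,0]],
  ],
)

```text
t: 27.52
tool_pos: [0.4368, -0.0863, 0.2318]
orientation: [3.118, 0.382, 0.001]
force: [0.2, 0.3, -1.6]
opening: 0.0238
gripper_force: 60.0
```

apply_moves(
  series=[
    [[0,0,0.7],[0,0,0]],
    [[0,0,0.7],[0,0,0]],
    [[0,0,0],[0,0,0]],
    [[0,0,0],[0,0,0]],
  ],
)

```text
t: 27.85
tool_pos: [0.4369, -0.0863, 0.2315]
orientation: [3.118, 0.382, 0.001]
force: [-6.6, 1.2, 11.2]
opening: 0.0231
gripper_force: 60.0
```

The pole rests on the slot floors. Releasing.

apply_moves(
  series=[
    [[0,0,-0.7],[0,0,0]],
    [[0,0,0],[0,0,0]],
    [[0,0,0],[0,0,0]],
    [[0,0,0],[0,0,0]],
    [[0,0,0],[0,0,0]],
    [[0,0,0],[0,0,0]],
  ],
  claw=0.65,
)

```text
t: 28.35
tool_pos: [0.4366, -0.0861, 0.2307]
orientation: [3.118, 0.382, -0.0]
force: [0.3, 0.5, 0.5]
opening: 0.0581
gripper_force: 0.0
```

apply_moves(
  series=[
    [[0,0,-10],[0,0,0]],
    [[0,0,-20],[0,0,0]],
    [[0,0,-30],[0,0,0]],
    [[0,0,-30],[0,0,0]],
    [[0,0,-30],[0,0,0]],
    [[0,0,-30],[0,0,0]],
    [[-20,20,0],[0,0,0]],
    [[-20,30,0],[0,0,0]],
    [[0,30,0],[0,0,0]],
    [[0,30,0],[0,0,0]],
    [[0,0,0],[0,0,0]],
    [[0,0,0],[0,0,0]],
  ],
)

```text
t: 29.35
tool_pos: [0.4242, -0.2036, 0.3813]
orientation: [-3.119, -0.378, 0.0]
force: [0.2, 0.1, 0.5]
opening: 0.0606
gripper_force: 0.0
```

```bash
python3 - <<'E'
from meas import *
a=np.radians(13.7);px=np.array([np.cos(a),np.sin(a)]);py=np.array([-px[1],px[0]])
print(robot.read_state()["opening"],robot.read_state()["force"])
for n in("top","scene"):
    im,d,W=cloud(n); H,S,V=hs(im); z=W[...,2]
    cv2.imwrite(f"pics/{n}E.png",im)
    u=(W[...,:2]-[.4388,-.0858])@px; w=(W[...,:2]-[.4388,-.0858])@py
    for k,m in(("tip",(w>.012)&(w<.06)&(u>.1)&(u<.2)&(H>4)&(H<16)&(S>180)&(z>.055)),("rod",(abs(w)<.02)&(u>.08)&(u<.15)&(H>4)&(H<16)&(S>180)&(z>.055)),("blk",(abs(w)<.016)&(abs(u)<.1)&(V<60)&(z>.064))):
        print(n,k,m.sum(),"u",np.percentile(u[m],[2,50,98]) if m.any() else 0,"w",np.percentile(w[m],[2,50,98])if m.any() else 0,"z",np.median(z[m]))
a=cv2.imread('pics/topE.png')[80:280,190:420]; b=cv2.imread('pics/sceneE.png')[100:300,220:450]
cv2.imwrite('pics/cE.png',cv2.resize(np.hstack([a,b]),(800,348),interpolation=cv2.INTER_CUBIC))
E
```

```text
0.06056980121008332 [0.1952 0.0596 0.4717]
top tip 39 u [0.1626 0.1667 0.1719] w [0.013  0.0286 0.0425] z 0.06598341341295133
top rod 48 u [0.1054 0.1277 0.1484] w [-0.0059 -0.0014  0.0034] z 0.06513036385967697
top blk 0 u 0 w 0 z nan
scene tip 3 u [0.1665 0.1672 0.1683] w [0.0131 0.0187 0.0218] z 0.06576645955356986
scene rod 8 u [0.0844 0.0954 0.1049] w [-0.0037 -0.0013  0.0012] z 0.06521881312635192
scene blk 175 u [-0.069  -0.0149  0.06  ] w [-0.013  -0.0045  0.0095] z 0.07134542771326524
  return _methods._mean(a, axis=axis, dtype=dtype,
  ret = ret.dtype.type(ret / rcount)
```

View pics/cE.png

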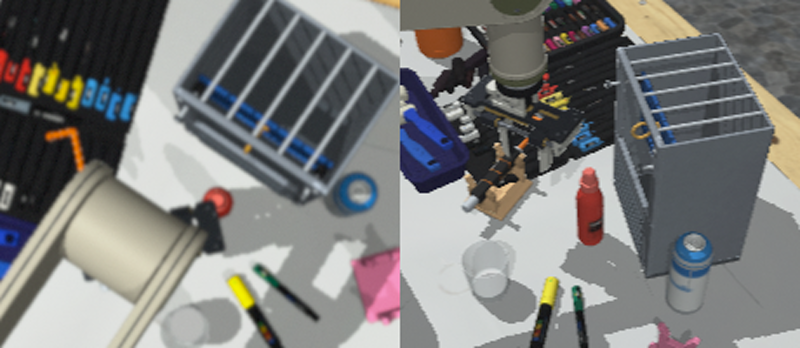

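The pole lies level in the cradle (axis at about z = 0.060), the flap is shut, the bottle and can stand where they were, and the robot touches nothing. Handing in.

```bash
python3 -c "
from plant import robot
print(robot.close_job())"
```

```text
the job is handed in; nothing more can be done
None
```

I pulled the flap shut against its buffers with about 15 N, unhooked the pole and laid it back in the wooden cradle, with the can and bottle left standing. The job is handed in, and no verdict was returned.

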